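# Trace the frame's edge to free the backing board

## Task

Free the backing board of the picture frame: run your closed fingertips lightly along the inner edge of the side nearest the robot from left to right, round the corner and away along the right-hand side, so that each of the five wooden turn buttons, one after another in that order, is pushed over in the direction you are moving until no part of it lies over the board. Do it in one pass with the fingertips kept low over the frame. Do not press hard, lift, tip or shift the frame, and leave the jar and tape on the board and everything around the frame where they are.

Things in the scene. Friction and masses are not known exactly. Their poses are not given: they have to be found in the camera images.
- frame: Wooden picture frame, loose, face down, 220 (its x) x 280 (its y) mm, 1.3 kg. Origin under its centre at table height; its -x side faces the robot, +y is to the robot's left (yaw within 0.25 rad). Rails 36 mm wide, tops 20 mm above the table; recessed grey backing board's top at 14 mm. Buttons 1-5 point in over the board; three fixed ones along the far and left rails are already aside
- frame_corner (a point): near right outer corner of the frame, on the rail's top: (-110, -140, 20) mm in the frame's axes
- button1 (a joint): Turn button 1 (near rail, left-hand): wooden bar 50 x 14 mm, 20 to 30 mm above the table; long end 40 mm from its upright screw, short end 10. Rad: 0 = long end square over the board (frame +x), growing clockwise from above; 1.57 = along the rail, frame -y. Stops -0.5, 1.7; starts within 0.3 of 0; stays where left; 1 N at the tip turns it; clear of the board above 1.17.
- pivot1 (a point): screw of button 1, top of the button, 30 mm above the table; fixed to the frame at (-96, 85, 30) mm in its axes, 22 mm from the rail's inner edge
- button2 (a joint): Turn button 2 (near rail, middle): wooden bar 50 x 14 mm, 20 to 30 mm above the table; long end 40 mm from its upright screw, short end 10. Rad: 0 = long end square over the board (frame +x), growing clockwise from above; 1.57 = along the rail, frame -y. Stops -0.5, 1.7; starts within 0.3 of 0; stays where left; 1 N at the tip turns it; clear of the board above 1.17.
- pivot2 (a point): screw of button 2, top of the button, 30 mm above the table; fixed to the frame at (-96, 15, 30) mm in its axes, 22 mm from the rail's inner edge
- button3 (a joint): Turn button 3 (near rail, right-hand): wooden bar 50 x 14 mm, 20 to 30 mm above the table; long end 40 mm from its upright screw, short end 10. Rad: 0 = long end square over the board (frame +x), growing clockwise from above; 1.57 = along the rail, frame -y. Stops -0.5, 1.7; starts within 0.3 of 0; stays where left; 1 N at the tip turns it; clear of the board above 1.17.
- pivot3 (a point): screw of button 3, top of the button, 30 mm above the table; fixed to the frame at (-96, -55, 30) mm in its axes, 22 mm from the rail's inner edge
- button4 (a joint): Turn button 4 (right rail, nearer to the robot): wooden bar 50 x 14 mm, 20 to 30 mm above the table; long end 40 mm from its upright screw, short end 10. Rad: 0 = long end square over the board (frame +y), growing clockwise from above; 1.57 = along the rail, frame +x. Stops -0.5, 1.7; starts within 0.3 of 0; stays where left; 1 N at the tip turns it; clear of the board above 1.17.
- pivot4 (a point): screw of button 4, top of the button, 30 mm above the table; fixed to the frame at (-20, -126, 30) mm in its axes, 22 mm from the rail's inner edge
- button5 (a joint): Turn button 5 (right rail, farther from the robot): wooden bar 50 x 14 mm, 20 to 30 mm above the table; long end 40 mm from its upright screw, short end 10. Rad: 0 = long end square over the board (frame +y), growing clockwise from above; 1.57 = along the rail, frame +x. Stops -0.5, 1.7; starts within 0.3 of 0; stays where left; 1 N at the tip turns it; clear of the board above 1.17.
- pivot5 (a point): screw of button 5, top of the button, 30 mm above the table; fixed to the frame at (45, -126, 30) mm in its axes, 22 mm from the rail's inner edge
- glue_jar: small glue jar, 42 dia x 40 high, standing on the backing board inside the frame; origin under its centre. Bystander.
- tape_roll: paper tape roll, 54 dia x 19 high, lying on the backing board inside the frame; origin under its centre. Bystander.
- screwdriver: screwdriver lying on the table left of the frame. Bystander.
- paint_jar: paint jar, 56 dia x 60 high, standing left of the frame. Bystander.
- medium_bottle: small bottle, 48 dia x 75 high, standing right of the frame. Bystander.
- brush_cup: white cup, 70 dia x 85 high, standing right of the frame. Bystander.
- brush: flat brush lying on the table right of the frame. Bystander.

How it is judged:
By the outcome, as a careful person would: the job done as asked, in the order asked, and still so for the second after the job is handed in, with the robot touching nothing.
It also fails if it takes over 48 s, if anything falls off the work surface, if the arm or the gripper's body presses on something with over 40 N, if the wrist force passes 120 N, or if a joint passes its speed limit or range.

## Robot

A 6-joint arm with a two-finger parallel gripper is mounted at the origin on the work surface. World frame = base frame: x ahead of the robot, y to its left, z up, the work surface at z = 0. Lengths are in m, angles in rad, forces in N, time in s.
With the tool pointing down it reaches from about 0.425 to 0.95 m from the base axis. Payload 14.7 kg.
Tool frame: the origin (TCP) lies between the finger pads, 19 mm behind the fingertips; this is the grasp point; z points along the fingers, y is the line along which they close (so a half turn about z gives the same grasp; the last joint's range is limited). The gripper opens to 85 mm and grips with 20 to 120 N. Pads are 22 mm wide; open, the fingers measure 114 mm over their backs; the gripper's body (76 mm by 85 mm) begins 54 mm behind the grasp point. The pads swing forward as they close: fully open they stand 13 mm farther back than shut.
Start: joints at [-1.182, 0.48, 1.596, -0, 1.065, -0.047], TCP at [0.274, -0.589, 0.25] pointing down, gripper open.
Joint ranges: [-2.75, 2.75], [-0.82, 2.05], [0.23, 2.67], [-1.56, 4.7], [0.09, 2.69], [-2.92, 2.92]. Speed limits (rad/s): [1.89, 1.89, 2.39, 3.01, 3.01, 3.01].

## Interface

Orientations are given as a 3x3 rotation matrix whose columns are the frame's x, y, z axes.
In Python, from rig import readout, viewer, job_done gives the robot as it stands. The module is installed in compiled form; this text tells all that it offers.
- The arm moves only by the tool apply_moves, never from a script. Its argument "plan" is a list of rows, each an object of numbers: "dx", "dy", "dz": the shift along the tool's x, y, z in cm; "rx", "ry", "rz": the turn, a rotation vector about the tool's x, y, z in degrees. A call has exactly 10 rows; each row is the pose to reach, as a shift and turn from the pose commanded when the call began, along the tool's axes at that moment; what a row does not reach only later rows make up. A row lasts 1/12 s, in which the tool goes at most 41.7 mm and 7.16 degrees, less where a joint would pass 70% of its speed; a pose out of reach is approached as far as the arm can. A call with a gripper value outside its range is refused whole. "grip" is the opening, from 0 (shut) to 1 (fully open), set as the call begins (left out, the last holds). The fingers move at their own pace and stop on an object; the grip force is fixed at half the most. Time passes only in rows, so rows that repeat a pose let the fingers close, or fill a call up. It gives the time, the measured TCP pose, the force, the opening and the grip force at its end, in the units of the state.
- readout.state(): the state, without advancing time (a new reading comes with each control period).
- viewer.get_image(name): name is "scene" or "top" or "wrist"; returns a dict with "img" (384x512x3 uint8, red, green, blue), "fx", "fy", "cx", "cy" (pixels), "view" (4x4, takes a point from world to camera coordinates). Camera axes: x right, y up, looking along -z (the intrinsics and any distortion apply to the point x, -y, -z); pixel columns grow to the right and rows downward; lengths in m; the calibration is good to about 2 mm. A picture is of the moment at which its call begins. There is no depth.
- job_done(): hands the job in; it is judged then, once.
The state is a dict: "t": time; "joint_positions": joint angles; "dq": joint speeds; "tau": joint torques, N m; "ee_pos": TCP position; "tool_rot": TCP orientation; "contact_force": force on the tool from outside, world axes, zero at the start; "moment": the same for the moment, N m; "gripper_width": finger opening in m; "grip_force": force on a finger pad.
Only numpy, scipy, OpenCV 4.12 (cv2) and the standard library are available. Lean on these libraries where they do the work, as an engineer would, in place of code of your own. Each camera call takes 0.05 s, during which the arm holds its last target. There are 200 camera calls.

## Working session

There is one attempt and no reset: what is moved stays moved. The work goes in short steps, Python scripts to look and compute and a tool call to move; the robot and the scene stay as the last step left them, time stands still between calls to the robot, and variables do not carry over. Pictures are saved under pics/ and viewed, at most 10 in all, crops included, and the job is handed in when it is done.

Besides the shell and the picture viewer there is one more tool, called after "Request:" as a command line: name --argument value ..., lists and objects as JSON in quotes. apply_moves: Moves the arm, as the interface text tells. Its arguments: {"type":"object","properties":{"plan":{"type":"array","items":{"type":"object","properties":{"dx":{"type":"number"},"dy":{"type":"number"},"dz":{"type":"number"},"rx":{"type":"number"},"ry":{"type":"number"},"rz":{"type":"number"}}}},"grip":{"type":"number"}},"required":["plan"]}

```bash
mkdir -p pics; python3 - <<'E'
from rig import readout, viewer
import cv2, numpy as np
for n in ("top","scene"):
    d=viewer.get_image(n); cv2.imwrite(f"pics/{n}0.png",d["img"][:,:,::-1]); np.savez(f"{n}0.npz",**d)
    print(n,d.keys(),d["fx"],d["fy"],d["cx"],d["cy"],np.round(d["view"],3).tolist())
s=readout.state(); print(s)
E
```

```text
top dict_keys(['img', 'fx', 'fy', 'cx', 'cy', 'view']) 370.05476022206824 370.05476022206824 255.51486061829175 195.7439716945558 [[0.006, -1.0, -0.01, -0.009], [0.998, 0.006, 0.06, -0.477], [-0.06, -0.01, 0.998, -0.932], [0.0, 0.0, 0.0, 1.0]]
scene dict_keys(['img', 'fx', 'fy', 'cx', 'cy', 'view']) 375.74117939686516 375.74117939686516 251.59505571950064 193.53204604680093 [[0.831, 0.556, -0.017, -0.408], [-0.406, 0.628, 0.664, 0.164], [0.38, -0.545, 0.748, -1.27], [0.0, 0.0, 0.0, 1.0]]
{'t': 0.1, 'joint_positions': array([-1.18160776e+00,  4.80769949e-01,  1.59680493e+00, -7.23462564e-06,
        1.06508701e+00, -4.65903884e-02]), 'dq': array([-1.68925881e-04, -1.54141732e-03, -3.08966488e-03, -5.10059354e-04,
        3.67188930e-06, -4.13791764e-04]), 'tau': array([ 7.61568863e-04, -9.52256370e+01, -4.31040967e+01, -6.84684983e-05,
        5.13294872e-03, -1.07326218e-05]), 'ee_pos': array([ 0.27426884, -0.58892525,  0.24943823]), 'tool_rot': array([[ 9.06540036e-01,  4.22119643e-01, -4.11562985e-04],
       [ 4.22119842e-01, -9.06539500e-01,  9.86870873e-04],
       [ 4.34794779e-05, -1.06836686e-03, -9.99999428e-01]]), 'contact_force': array([-0.88385549,  1.83350101,  0.43947329]), 'moment': array([-0.05695157,  0.01157258, -0.04025535]), 'grip_force': 0.0, 'gripper_width': 0.08540036963522377}
```

View pics/top0.png

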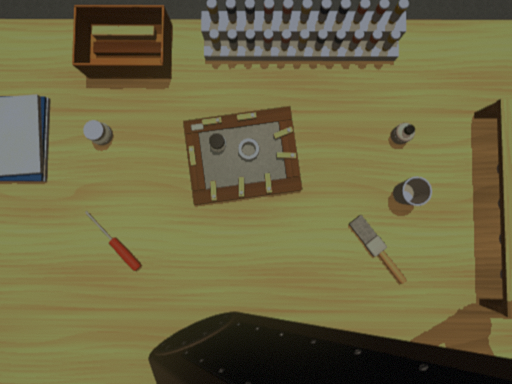

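View pics/scene0.png

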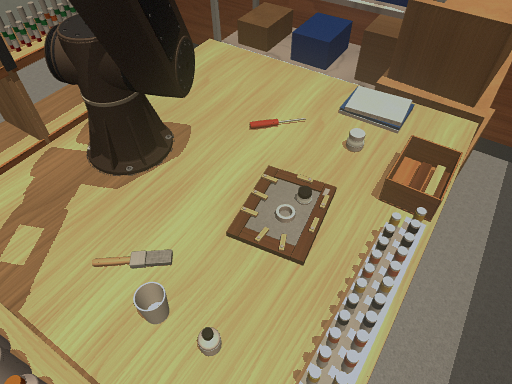

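The top view shows the frame at about (184–301, 107–205). Buttons 1–3 are on the near rail at (213,190), (241,187), (269,183), and 4–5 on the right rail at (287,155), (284,132). The jar and tape are at (217,142) and (249,149). Next I'll measure the frame.

```bash
cat > h.py <<'E'
import numpy as np, cv2
def ray(d,uv,z):
    uv=np.atleast_2d(np.asarray(uv,float)); V=np.asarray(d["view"])
    r=np.c_[(uv[:,0]-d["cx"])/d["fx"],-(uv[:,1]-d["cy"])/d["fy"],-np.ones(len(uv))]@V[:3,:3]
    c=-V[:3,:3].T@V[:3,3]
    return (c+r*((z-c[2])/r[:,2])[:,None])[:,:2]
def proj(d,P):
    P=np.atleast_2d(P); q=P@d["view"][:3,:3].T+d["view"][:3,3]
    return np.c_[d["cx"]+d["fx"]*q[:,0]/-q[:,2], d["cy"]-d["fy"]*q[:,1]/-q[:,2]]
E
python3 - <<'E'
from h import *
out=[]
for n,box in (("top",(170,95,315,215)),("scene",(215,155,350,270))):
    d=dict(np.load(f"{n}0.npz")); x0,y0,x1,y1=box
    im=d["img"][y0:y1,x0:x1]; im4=cv2.resize(im,None,fx=4,fy=4,interpolation=cv2.INTER_CUBIC)
    hsv=cv2.cvtColor(im4,cv2.COLOR_RGB2HSV)
    # table = saturated and bright yellow ; frame+inside = largest blob that isn't
    m=((hsv[...,2]<115)&(hsv[...,0]<16)).astype(np.uint8)*255
    cs,_=cv2.findContours(m,cv2.RETR_EXTERNAL,cv2.CHAIN_APPROX_NONE)
    c=max(cs,key=cv2.contourArea); hull=cv2.convexHull(c)
    q=cv2.approxPolyDP(hull,12,True)[:,0]; 
    uv=(q+0.5)/4-0.5+np.array([x0,y0])
    w=ray(d,uv,0.02); print(n,uv.round(1).tolist(),w.round(4).tolist(),np.linalg.norm(w-np.roll(w,1,0),axis=1).round(4))
    o=im4.copy(); cv2.drawContours(o,[c],-1,(255,0,0),1); cv2.polylines(o,[q],1,(0,255,0),1); out.append(o)
h=min(o.shape[0] for o in out)
cv2.imwrite("pics/crop_top.png",out[0][:,:,::-1]);cv2.imwrite("pics/crop_scene.png",out[1][:,:,::-1])
E
```

```text
top [[288.6, 106.9], [292.1, 126.9], [211.9, 201.4], [194.6, 203.4], [184.1, 121.1]] [[0.7065, -0.0901], [0.6543, -0.0991], [0.4616, 0.1048], [0.4562, 0.1487], [0.6683, 0.1792]] [0.2719 0.053  0.2805 0.0442 0.2143]
scene [[268.1, 165.9], [335.6, 187.4], [303.6, 261.9], [226.4, 231.6]] [[0.454, 0.1477], [0.6676, 0.1783], [0.7097, -0.094], [0.4937, -0.1245]] [0.2751 0.2159 0.2755 0.2182]
```

View pics/crop_top.png

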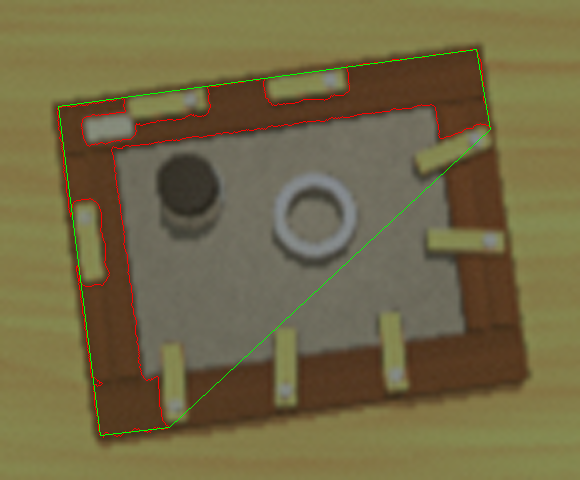

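The crop shows the screws of buttons 1–5 at crop pixels (176,408), (286,392), (397,383), (490,240) and (478,140). The frame's outer corners are at about (55,103), (481,47), (527,380) and (100,443). I'll fit the pose to these and check it against the scene view.

```bash
python3 - <<'E'
from h import *
d=dict(np.load("top0.npz")); o=np.array([170,95])
f=lambda q:(np.array(q)+.5)/4-.5+o
S=ray(d,f([(176,408),(286,392),(397,383),(490,240),(478,140)]),.03)
C=ray(d,f([(55,103),(481,47),(527,380),(100,443)]),.02)
ds=dict(np.load("scene0.npz"))
C2=ray(ds,[[335.6,187.4],[303.6,261.9],[226.4,231.6],[268.1,165.9]],.02)
MS=np.array([(-96,85),(-96,15),(-96,-55),(-20,-126),(45,-126)])/1e3
MC=np.array([(110,140),(110,-140),(-110,-140),(-110,140)])/1e3
def fit(M,W):
    a,b=M.mean(0),W.mean(0); U,_,Vt=np.linalg.svd((M-a).T@(W-b)); R=(U@Vt).T
    t=b-R@a; print("org",t.round(4),"yaw",np.arctan2(R[1,0],R[0,0]).round(4),"res mm",((W-(M@R.T+t))*1e3).round(1).tolist()); return R,t
fit(MS,S);fit(MC,C);fit(MC,C2); R,t=fit(np.r_[MS,MC,MC],np.r_[S,C,C2])
# angles of buttons: tip midpoints (crop px)
T=ray(d,f([(172,346),(287,328),(391,315),(429,240),(418,166)]),.03)
for i in range(5):
    v=(T[i]-S[i])@R; a=np.arctan2(-v[1],v[0]) if i<3 else np.arctan2(v[0],v[1]); print(i+1,a.round(2),np.linalg.norm(v).round(3))
J=ray(d,f([(190,190)]),.054)[0]; print("jar top (approx)",((ray(d,f([(188,184)]),.054)-t)@R).round(3),"tape",((ray(d,f([(315,213)]),.033)-t)@R).round(3))
E
```

```text
org [0.5804 0.0287] yaw 0.1458 res mm [[0.1, 0.3], [0.4, 0.4], [-3.7, -0.2], [1.8, 0.6], [1.5, -1.2]]
org [0.5805 0.0285] yaw 0.1432 res mm [[0.9, -1.6], [-1.5, 1.1], [1.2, 3.2], [-0.5, -2.8]]
org [0.5812 0.0268] yaw 0.146 res mm [[-2.1, -3.2], [-0.7, 1.6], [0.9, 3.3], [1.9, -1.7]]
org [0.5807 0.028 ] yaw 0.1441 res mm [[-0.4, 0.9], [0.0, 1.0], [-4.0, 0.4], [1.6, 1.3], [1.3, -0.4], [0.8, -1.2], [-1.9, 1.4], [0.8, 3.7], [-0.6, -2.2], [-1.8, -4.2], [0.1, 0.6], [1.7, 1.9], [2.2, -3.2]]
1 0.07 0.039
2 0.15 0.04
3 0.05 0.043
4 0.14 0.039
5 -0.27 0.042
jar top (approx) [[0.039 0.058]] tape [[ 0.014 -0.018]]
```

Request:
apply_moves --grip 0 --plan '[{"dx": 1.5,"dy": -1,"rz": 1},{"dx": 4.5,"dy": -3,"rz": 3},{"dx": 8,"dy": -5,"rz": 5},{"dx": 12,"dy": -7.5,"rz": 7},{"dx": 16,"dy": -10,"rz": 9},{"dx": 20,"dy": -12.5,"rz": 11},{"dx": 24,"dy": -14.5,"rz": 13},{"dx": 27.5,"dy": -16.8,"rz": 15},{"dx": 30,"dy": -18.3,"rz": 16},{"dx": 30.8,"dy": -18.8,"rz": 16.6}]'

```text
schema error: expected keys dx, dy, dz, rx, ry, rz
```

Request:
apply_moves --grip 0 --plan '[{"dx": 1.5,"dy": -1,"dz": 0,"rx": 0,"ry": 0,"rz": 1},{"dx": 4.5,"dy": -3,"dz": 0,"rx": 0,"ry": 0,"rz": 3},{"dx": 8,"dy": -5,"dz": 0,"rx": 0,"ry": 0,"rz": 5},{"dx": 12,"dy": -7.5,"dz": 0,"rx": 0,"ry": 0,"rz": 7},{"dx": 16,"dy": -10,"dz": 0,"rx": 0,"ry": 0,"rz": 9},{"dx": 20,"dy": -12.5,"dz": 0,"rx": 0,"ry": 0,"rz": 11},{"dx": 24,"dy": -14.5,"dz": 0,"rx": 0,"ry": 0,"rz": 13},{"dx": 27.5,"dy": -16.8,"dz": 0,"rx": 0,"ry": 0,"rz": 15},{"dx": 30,"dy": -18.3,"dz": 0,"rx": 0,"ry": 0,"rz": 16},{"dx": 30.8,"dy": -18.8,"dz": 0,"rx": 0,"ry": 0,"rz": 16.6}]'

```text
t: 0.93
ee_pos: [0.4761, -0.2848, 0.2499]
tool_rot: [[0.989, 0.146, 0.0], [0.146, -0.989, 0.001], [0.0, -0.001, -1.0]]
contact_force: [1.1, 0.0, -0.3]
gripper_width: 0.0002
grip_force: 0.0
```

Request:
apply_moves --grip 0 --plan '[{"dx": 0.3,"dy": -1.5,"dz": 0,"rx": 0,"ry": 0,"rz": 0},{"dx": 1,"dy": -5,"dz": 0,"rx": 0,"ry": 0,"rz": 0},{"dx": 1.8,"dy": -9,"dz": 0,"rx": 0,"ry": 0,"rz": 0},{"dx": 2.6,"dy": -13,"dz": 0,"rx": 0,"ry": 0,"rz": 0},{"dx": 3.4,"dy": -17,"dz": 0,"rx": 0,"ry": 0,"rz": 0},{"dx": 4.2,"dy": -21,"dz": 0,"rx": 0,"ry": 0,"rz": 0},{"dx": 5,"dy": -25,"dz": 0,"rx": 0,"ry": 0,"rz": 0},{"dx": 5.8,"dy": -29,"dz": 0,"rx": 0,"ry": 0,"rz": 0},{"dx": 6.5,"dy": -33,"dz": 0,"rx": 0,"ry": 0,"rz": 0},{"dx": 7.2,"dy": -36,"dz": 0,"rx": 0,"ry": 0,"rz": 0}]'

```text
t: 1.77
ee_pos: [0.492, 0.0799, 0.2499]
tool_rot: [[0.989, 0.146, -0.0], [0.146, -0.989, 0.0], [-0.0, -0.0, -1.0]]
contact_force: [1.2, 0.1, -0.1]
gripper_width: 0.0001
grip_force: 0.0
```

Request:
apply_moves --grip 0 --plan '[{"dx": 0.1,"dy": -0.8,"dz": 0.5,"rx": 0,"ry": 0,"rz": 0},{"dx": 0.2,"dy": -1.8,"dz": 1.5,"rx": 0,"ry": 0,"rz": 0},{"dx": 0.4,"dy": -3,"dz": 3.5,"rx": 0,"ry": 0,"rz": 0},{"dx": 0.6,"dy": -4.2,"dz": 6,"rx": 0,"ry": 0,"rz": 0},{"dx": 0.8,"dy": -5,"dz": 9,"rx": 0,"ry": 0,"rz": 0},{"dx": 0.8,"dy": -5.3,"dz": 12,"rx": 0,"ry": 0,"rz": 0},{"dx": 0.8,"dy": -5.3,"dz": 14,"rx": 0,"ry": 0,"rz": 0},{"dx": 0.8,"dy": -5.3,"dz": 15,"rx": 0,"ry": 0,"rz": 0},{"dx": 0.8,"dy": -5.3,"dz": 15.5,"rx": 0,"ry": 0,"rz": 0},{"dx": 0.8,"dy": -5.3,"dz": 15.5,"rx": 0,"ry": 0,"rz": 0}]'

```text
t: 2.6
ee_pos: [0.4928, 0.1306, 0.0942]
tool_rot: [[0.989, 0.145, -0.002], [0.145, -0.989, -0.0], [-0.002, 0.0, -1.0]]
contact_force: [-1.1, 1.1, 0.2]
gripper_width: 0.0001
grip_force: 0.0
```

```bash
python3 - <<'E'
from rig import readout, viewer
from h import *
s=readout.state(); R=np.array([[np.cos(.145),-np.sin(.145)],[np.sin(.145),np.cos(.145)]]); t=np.array([.5806,.0284])
print(s["t"],s["ee_pos"],"frame xy mm",((s["ee_pos"][:2]-t)@R*1e3).round(1),s["contact_force"].round(1))
a=viewer.get_image("wrist"); b=viewer.get_image("scene"); np.savez("wrist1.npz",**a)
c=cv2.resize(b["img"][120:280,200:365],(495,480),interpolation=cv2.INTER_CUBIC)
w=a["img"]
cv2.imwrite("pics/w1.png",w[:,:,::-1]); cv2.imwrite("pics/s1.png",c[:,:,::-1])
E
```

```text
2.6 [0.49281806 0.13059457 0.09424791] frame xy mm [-72.1 113.8] [-1.1  1.1  0.2]
```

View pics/w1.png

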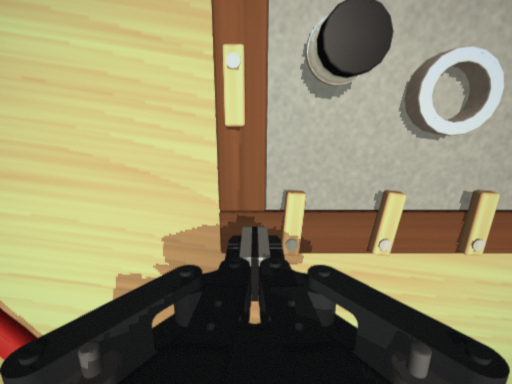

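View pics/s1.png

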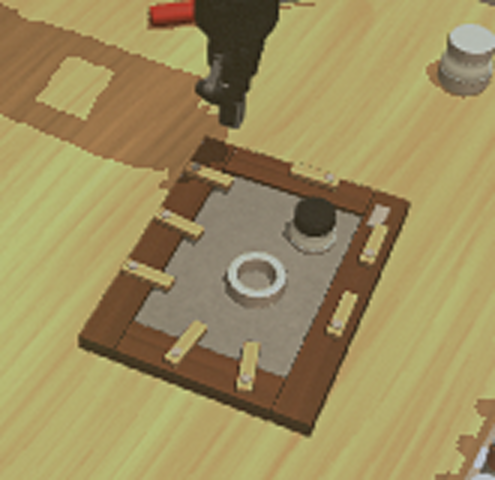

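The wrist view shows the near-left outer corner at (220,253) and the screws of buttons 1–3 at (291,244), (384,245) and (477,245). The closed tips span columns 240–268. The scene crop shows nothing has been disturbed. I'll refine the pose and tip thickness from the wrist view.

```bash
python3 - <<'E'
from h import *
d=dict(np.load("wrist1.npz"))
R=np.array([[np.cos(.145),-np.sin(.145)],[np.sin(.145),np.cos(.145)]]); t=np.array([.5806,.0284])
F=lambda uv,z:((ray(d,uv,z)-t)@R*1e3).round(1).tolist()
print("screws (want -96,85/15/-55)",F([(291,244),(384,245),(477,245)],.03))
print("corner (want -110,140)",F([(220,253)],.02),"inner left/near edge (104 / -74)",F([(267,180),(340,210)],.02))
print("left outer edge lines",F([(217,100),(212,5)],.02),"near outer",F([(350,254),(500,254)],.02))
print("tip",F([(240,228),(268,228),(254,228)],.0752), "at z.094",F([(240,240),(268,240)],.094))
print("cam z",(-d["view"][:3,:3].T@d["view"][:3,3]).round(3))
E
```

```text
screws (want -96,85/15/-55) [[-99.1, 87.3], [-99.9, 17.1], [-99.9, -53.0]]
corner (want -110,140) [[-112.2, 142.5]] inner left/near edge (104 / -74) [[-51.9, 105.6], [-75.5, 49.5]]
left outer edge lines [[4.4, 140.5], [60.9, 141.5]] near outer [[-113.0, 38.2], [-112.9, -82.1]]
tip [[-66.3, 123.0], [-66.3, 107.2], [-66.3, 115.1]] at z.094 [[-64.5, 122.0], [-64.5, 108.1]]
cam z [0.56  0.141 0.218]
```

Request:
apply_moves --grip 0 --plan '[{"dx": 0.1,"dy": 0,"dz": 0.5,"rx": 0,"ry": 0,"rz": 0},{"dx": 0.2,"dy": 0,"dz": 1.3,"rx": 0,"ry": 0,"rz": 0},{"dx": 0.3,"dy": 0,"dz": 2.1,"rx": 0,"ry": 0,"rz": 0},{"dx": 0.3,"dy": 0,"dz": 2.9,"rx": 0,"ry": 0,"rz": 0},{"dx": 0.3,"dy": 0,"dz": 3.6,"rx": 0,"ry": 0,"rz": 0},{"dx": 0.3,"dy": 0,"dz": 4.2,"rx": 0,"ry": 0,"rz": 0},{"dx": 0.3,"dy": 0,"dz": 4.6,"rx": 0,"ry": 0,"rz": 0},{"dx": 0.3,"dy": 0,"dz": 4.8,"rx": 0,"ry": 0,"rz": 0},{"dx": 0.3,"dy": 0,"dz": 4.9,"rx": 0,"ry": 0,"rz": 0},{"dx": 0.3,"dy": 0,"dz": 4.9,"rx": 0,"ry": 0,"rz": 0}]'

```text
t: 3.53
ee_pos: [0.4962, 0.1319, 0.0459]
tool_rot: [[0.989, 0.146, -0.0], [0.146, -0.989, -0.0], [-0.0, 0.0, -1.0]]
contact_force: [-0.3, -0.6, 0.8]
gripper_width: -0.0001
grip_force: 0.0
```

Request:
apply_moves --grip 0 --plan '[{"dx": 0,"dy": 0,"dz": 0.1,"rx": 0,"ry": 0,"rz": 0},{"dx": 0,"dy": 0.1,"dz": 0.2,"rx": 0,"ry": 0,"rz": 0},{"dx": 0,"dy": 0.3,"dz": 0.25,"rx": 0,"ry": 0,"rz": 0},{"dx": 0,"dy": 0.6,"dz": 0.25,"rx": 0,"ry": 0,"rz": 0},{"dx": 0,"dy": 0.9,"dz": 0.25,"rx": 0,"ry": 0,"rz": 0},{"dx": 0,"dy": 1.2,"dz": 0.25,"rx": 0,"ry": 0,"rz": 0},{"dx": 0,"dy": 1.5,"dz": 0.25,"rx": 0,"ry": 0,"rz": 0},{"dx": 0,"dy": 1.8,"dz": 0.25,"rx": 0,"ry": 0,"rz": 0},{"dx": 0,"dy": 2.1,"dz": 0.25,"rx": 0,"ry": 0,"rz": 0},{"dx": 0,"dy": 2.4,"dz": 0.25,"rx": 0,"ry": 0,"rz": 0}]'

```text
t: 4.37
ee_pos: [0.5003, 0.1079, 0.0436]
tool_rot: [[0.989, 0.145, 0.001], [0.145, -0.989, 0.0], [0.001, -0.0, -1.0]]
contact_force: [1.9, 1.1, -0.8]
gripper_width: -0.0
grip_force: 1.1
```

Request:
apply_moves --grip 0 --plan '[{"dx": 0,"dy": 0.3,"dz": 0,"rx": 0,"ry": 0,"rz": 0},{"dx": 0,"dy": 0.6,"dz": 0,"rx": 0,"ry": 0,"rz": 0},{"dx": 0,"dy": 0.9,"dz": 0,"rx": 0,"ry": 0,"rz": 0},{"dx": 0,"dy": 1.2,"dz": 0,"rx": 0,"ry": 0,"rz": 0},{"dx": 0,"dy": 1.5,"dz": 0,"rx": 0,"ry": 0,"rz": 0},{"dx": 0,"dy": 1.8,"dz": 0,"rx": 0,"ry": 0,"rz": 0},{"dx": 0,"dy": 2.1,"dz": 0,"rx": 0,"ry": 0,"rz": 0},{"dx": 0,"dy": 2.4,"dz": 0,"rx": 0,"ry": 0,"rz": 0},{"dx": 0,"dy": 2.7,"dz": 0,"rx": 0,"ry": 0,"rz": 0},{"dx": 0,"dy": 3,"dz": 0,"rx": 0,"ry": 0,"rz": 0}]'

```text
t: 5.2
ee_pos: [0.5042, 0.0782, 0.0435]
tool_rot: [[0.989, 0.146, 0.0], [0.146, -0.989, -0.0], [0.0, 0.0, -1.0]]
contact_force: [0.4, 0.9, -0.5]
gripper_width: -0.0003
grip_force: 0.3
```

```bash
cat > look.py <<'E'
import sys
from rig import readout, viewer
from h import *
s=readout.state(); R=np.array([[np.cos(.145),-np.sin(.145)],[np.sin(.145),np.cos(.145)]]); t=np.array([.5806,.0284])
print(s["t"],s["ee_pos"].round(4),"frame xy mm",((s["ee_pos"][:2]-t)@R*1e3).round(1),s["contact_force"].round(1))
a=viewer.get_image("wrist")["img"]; b=viewer.get_image("scene")["img"]
b=cv2.resize(b[155:275,215:350],(432,384),interpolation=cv2.INTER_CUBIC)
o=np.hstack([cv2.resize(a,(368,276)),cv2.resize(b,(432,276))]) if 0 else np.hstack([cv2.resize(a[:,:],(400,300)),cv2.resize(b,(400,300))])
cv2.imwrite(f"pics/{sys.argv[1]}.png",o[:,:,::-1])
E
python3 look.py l1
```

```text
5.2 [0.5042 0.0782 0.0435] frame xy mm [-68.4  60.3] [ 0.4  0.9 -0.5]
```

View pics/l1.png

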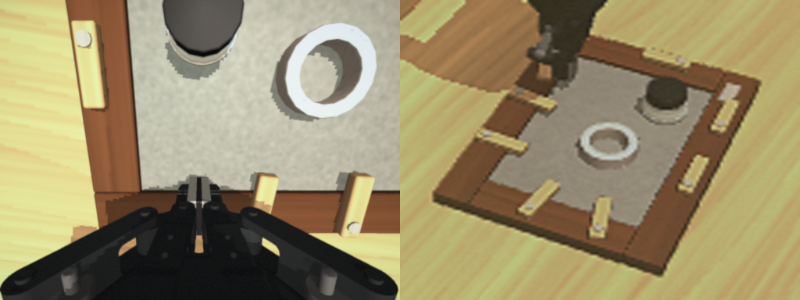

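The wrist and scene views show button 1 swept under the finger, with buttons 2 and 3 untouched and the frame, jar and tape where they were. I'll continue along the near rail.

Request:
apply_moves --grip 0 --plan '[{"dx": 0,"dy": 0.3,"dz": 0,"rx": 0,"ry": 0,"rz": 0},{"dx": 0,"dy": 0.6,"dz": 0,"rx": 0,"ry": 0,"rz": 0},{"dx": 0,"dy": 0.9,"dz": 0,"rx": 0,"ry": 0,"rz": 0},{"dx": 0,"dy": 1.2,"dz": 0,"rx": 0,"ry": 0,"rz": 0},{"dx": 0,"dy": 1.5,"dz": 0,"rx": 0,"ry": 0,"rz": 0},{"dx": 0,"dy": 1.8,"dz": 0,"rx": 0,"ry": 0,"rz": 0},{"dx": 0,"dy": 2.1,"dz": 0,"rx": 0,"ry": 0,"rz": 0},{"dx": 0,"dy": 2.4,"dz": 0,"rx": 0,"ry": 0,"rz": 0},{"dx": 0,"dy": 2.7,"dz": 0,"rx": 0,"ry": 0,"rz": 0},{"dx": 0,"dy": 3,"dz": 0,"rx": 0,"ry": 0,"rz": 0}]'

```text
t: 6.13
ee_pos: [0.5085, 0.0485, 0.0435]
tool_rot: [[0.989, 0.146, -0.0], [0.146, -0.989, 0.0], [-0.0, -0.0, -1.0]]
contact_force: [-0.4, 0.9, -0.2]
gripper_width: 0.0
grip_force: 0.0
```

Request:
apply_moves --grip 0 --plan '[{"dx": 0,"dy": 0.3,"dz": 0,"rx": 0,"ry": 0,"rz": 0},{"dx": 0,"dy": 0.6,"dz": 0,"rx": 0,"ry": 0,"rz": 0},{"dx": 0,"dy": 0.9,"dz": 0,"rx": 0,"ry": 0,"rz": 0},{"dx": 0,"dy": 1.2,"dz": 0,"rx": 0,"ry": 0,"rz": 0},{"dx": 0,"dy": 1.5,"dz": 0,"rx": 0,"ry": 0,"rz": 0},{"dx": 0,"dy": 1.8,"dz": 0,"rx": 0,"ry": 0,"rz": 0},{"dx": 0,"dy": 2.1,"dz": 0,"rx": 0,"ry": 0,"rz": 0},{"dx": 0,"dy": 2.4,"dz": 0,"rx": 0,"ry": 0,"rz": 0},{"dx": 0,"dy": 2.7,"dz": 0,"rx": 0,"ry": 0,"rz": 0},{"dx": 0,"dy": 3,"dz": 0,"rx": 0,"ry": 0,"rz": 0}]'

```text
t: 6.97
ee_pos: [0.5129, 0.0188, 0.0435]
tool_rot: [[0.989, 0.146, 0.0], [0.146, -0.989, -0.0], [0.0, 0.0, -1.0]]
contact_force: [1.0, 1.0, -1.1]
gripper_width: -0.0004
grip_force: 0.4
```

Request:
apply_moves --grip 0 --plan '[{"dx": 0,"dy": 0.3,"dz": 0,"rx": 0,"ry": 0,"rz": 0},{"dx": 0,"dy": 0.6,"dz": 0,"rx": 0,"ry": 0,"rz": 0},{"dx": 0,"dy": 0.9,"dz": 0,"rx": 0,"ry": 0,"rz": 0},{"dx": 0,"dy": 1.2,"dz": 0,"rx": 0,"ry": 0,"rz": 0},{"dx": 0,"dy": 1.5,"dz": 0,"rx": 0,"ry": 0,"rz": 0},{"dx": 0,"dy": 1.8,"dz": 0,"rx": 0,"ry": 0,"rz": 0},{"dx": 0,"dy": 2.1,"dz": 0,"rx": 0,"ry": 0,"rz": 0},{"dx": 0,"dy": 2.4,"dz": 0,"rx": 0,"ry": 0,"rz": 0},{"dx": 0,"dy": 2.7,"dz": 0,"rx": 0,"ry": 0,"rz": 0},{"dx": 0,"dy": 3,"dz": 0,"rx": 0,"ry": 0,"rz": 0}]'

```text
t: 7.8
ee_pos: [0.5172, -0.0109, 0.0435]
tool_rot: [[0.989, 0.146, -0.0], [0.146, -0.989, 0.0], [-0.0, -0.0, -1.0]]
contact_force: [0.6, -0.0, 0.3]
gripper_width: 0.0
grip_force: 0.0
```

```bash
python3 look.py l2
```

```text
7.8 [ 0.5172 -0.0109  0.0435] frame xy mm [-68.4 -29.7] [ 0.6 -0.   0.3]
```

View pics/l2.png

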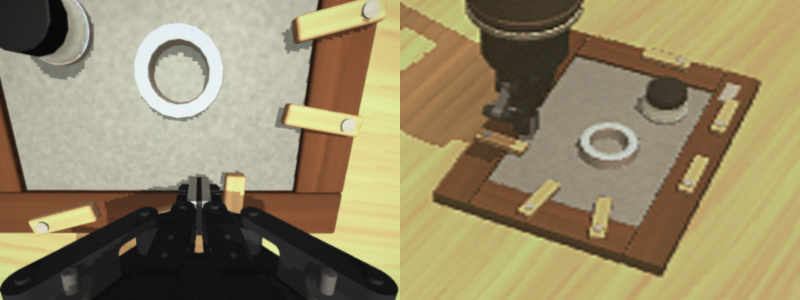

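Button 1 now lies along the near rail, clear of the board, and button 2 is under the gripper. The frame, jar and tape haven't moved.

Request:
apply_moves --grip 0 --plan '[{"dx": 0,"dy": 0.3,"dz": 0,"rx": 0,"ry": 0,"rz": 0},{"dx": 0,"dy": 0.6,"dz": 0,"rx": 0,"ry": 0,"rz": 0},{"dx": 0,"dy": 0.9,"dz": 0,"rx": 0,"ry": 0,"rz": 0},{"dx": 0,"dy": 1.2,"dz": 0,"rx": 0,"ry": 0,"rz": 0},{"dx": 0,"dy": 1.5,"dz": 0,"rx": 0,"ry": 0,"rz": 0},{"dx": 0,"dy": 1.8,"dz": 0,"rx": 0,"ry": 0,"rz": 0},{"dx": 0,"dy": 2.1,"dz": 0,"rx": 0,"ry": 0,"rz": 0},{"dx": 0,"dy": 2.4,"dz": 0,"rx": 0,"ry": 0,"rz": 0},{"dx": 0,"dy": 2.7,"dz": 0,"rx": 0,"ry": 0,"rz": 0},{"dx": 0,"dy": 3,"dz": 0,"rx": 0,"ry": 0,"rz": 0}]'

```text
t: 8.73
ee_pos: [0.5214, -0.0406, 0.0434]
tool_rot: [[0.989, 0.146, -0.0], [0.146, -0.989, 0.0], [-0.0, -0.0, -1.0]]
contact_force: [-0.2, 1.5, -1.1]
gripper_width: -0.0002
grip_force: 0.5
```

Request:
apply_moves --grip 0 --plan '[{"dx": 0,"dy": 0.4,"dz": 0,"rx": 0,"ry": 0,"rz": 0},{"dx": 0,"dy": 0.8,"dz": 0,"rx": 0,"ry": 0,"rz": 0},{"dx": 0,"dy": 1.2,"dz": 0,"rx": 0,"ry": 0,"rz": 0},{"dx": 0,"dy": 1.6,"dz": 0,"rx": 0,"ry": 0,"rz": 0},{"dx": 0,"dy": 2.1,"dz": 0,"rx": 0,"ry": 0,"rz": 0},{"dx": 0,"dy": 2.6,"dz": 0,"rx": 0,"ry": 0,"rz": 0},{"dx": 0,"dy": 3.1,"dz": 0,"rx": 0,"ry": 0,"rz": 0},{"dx": 0,"dy": 3.6,"dz": 0,"rx": 0,"ry": 0,"rz": 0},{"dx": 0,"dy": 4,"dz": 0,"rx": 0,"ry": 0,"rz": 0},{"dx": 0,"dy": 4.2,"dz": 0,"rx": 0,"ry": 0,"rz": 0}]'

```text
t: 9.57
ee_pos: [0.5278, -0.0825, 0.0435]
tool_rot: [[0.989, 0.145, 0.0], [0.145, -0.989, -0.0], [0.0, 0.0, -1.0]]
contact_force: [0.0, 0.3, 0.2]
gripper_width: -0.0001
grip_force: 0.0
```

Request:
apply_moves --grip 0 --plan '[{"dx": 0.3,"dy": 0,"dz": 0,"rx": 0,"ry": 0,"rz": 0},{"dx": 0.6,"dy": 0,"dz": 0,"rx": 0,"ry": 0,"rz": 0},{"dx": 0.9,"dy": 0,"dz": 0,"rx": 0,"ry": 0,"rz": 0},{"dx": 1.2,"dy": 0,"dz": 0,"rx": 0,"ry": 0,"rz": 0},{"dx": 1.5,"dy": 0,"dz": 0,"rx": 0,"ry": 0,"rz": 0},{"dx": 1.8,"dy": 0,"dz": 0,"rx": 0,"ry": 0,"rz": 0},{"dx": 2.1,"dy": 0,"dz": 0,"rx": 0,"ry": 0,"rz": 0},{"dx": 2.4,"dy": 0,"dz": 0,"rx": 0,"ry": 0,"rz": 0},{"dx": 2.7,"dy": 0,"dz": 0,"rx": 0,"ry": 0,"rz": 0},{"dx": 3,"dy": 0,"dz": 0,"rx": 0,"ry": 0,"rz": 0}]'

```text
t: 10.4
ee_pos: [0.5577, -0.0774, 0.0435]
tool_rot: [[0.989, 0.146, 0.0], [0.146, -0.989, 0.0], [0.0, -0.0, -1.0]]
contact_force: [-0.0, -0.1, 0.1]
gripper_width: 0.0004
grip_force: 0.0
```

```bash
python3 look.py l3
```

```text
10.4 [ 0.5577 -0.0774  0.0435] frame xy mm [ -38.  -101.3] [-0.  -0.1  0.1]
```

View pics/l3.png

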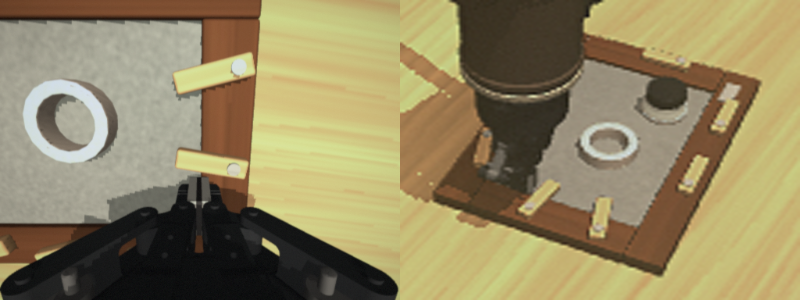

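The finger has rounded the corner at crop (198,190), on the inner edge of the right rail. Button 4 is just ahead and everything else is undisturbed. I'll continue away from the robot.

Request:
apply_moves --grip 0 --plan '[{"dx": 0.3,"dy": 0,"dz": 0,"rx": 0,"ry": 0,"rz": 0},{"dx": 0.6,"dy": 0,"dz": 0,"rx": 0,"ry": 0,"rz": 0},{"dx": 0.9,"dy": 0,"dz": 0,"rx": 0,"ry": 0,"rz": 0},{"dx": 1.2,"dy": 0,"dz": 0,"rx": 0,"ry": 0,"rz": 0},{"dx": 1.5,"dy": 0,"dz": 0,"rx": 0,"ry": 0,"rz": 0},{"dx": 1.8,"dy": 0,"dz": 0,"rx": 0,"ry": 0,"rz": 0},{"dx": 2.1,"dy": 0,"dz": 0,"rx": 0,"ry": 0,"rz": 0},{"dx": 2.4,"dy": 0,"dz": 0,"rx": 0,"ry": 0,"rz": 0},{"dx": 2.7,"dy": 0,"dz": 0,"rx": 0,"ry": 0,"rz": 0},{"dx": 3,"dy": 0,"dz": 0,"rx": 0,"ry": 0,"rz": 0}]'

```text
t: 11.33
ee_pos: [0.5875, -0.073, 0.0435]
tool_rot: [[0.989, 0.146, 0.0], [0.146, -0.989, -0.0], [0.0, 0.0, -1.0]]
contact_force: [-1.2, 1.4, -0.5]
gripper_width: -0.0003
grip_force: 0.4
```

Request:
apply_moves --grip 0 --plan '[{"dx": 0.3,"dy": 0,"dz": 0,"rx": 0,"ry": 0,"rz": 0},{"dx": 0.6,"dy": 0,"dz": 0,"rx": 0,"ry": 0,"rz": 0},{"dx": 0.9,"dy": 0,"dz": 0,"rx": 0,"ry": 0,"rz": 0},{"dx": 1.2,"dy": 0,"dz": 0,"rx": 0,"ry": 0,"rz": 0},{"dx": 1.5,"dy": 0,"dz": 0,"rx": 0,"ry": 0,"rz": 0},{"dx": 1.8,"dy": 0,"dz": 0,"rx": 0,"ry": 0,"rz": 0},{"dx": 2.1,"dy": 0,"dz": 0,"rx": 0,"ry": 0,"rz": 0},{"dx": 2.4,"dy": 0,"dz": 0,"rx": 0,"ry": 0,"rz": 0},{"dx": 2.7,"dy": 0,"dz": 0,"rx": 0,"ry": 0,"rz": 0},{"dx": 3,"dy": 0,"dz": 0,"rx": 0,"ry": 0,"rz": 0}]'

```text
t: 12.17
ee_pos: [0.6168, -0.0686, 0.0435]
tool_rot: [[0.989, 0.146, -0.0], [0.146, -0.989, 0.0], [-0.0, -0.0, -1.0]]
contact_force: [-1.7, -0.0, -0.4]
gripper_width: 0.0003
grip_force: 0.6
```

Request:
apply_moves --grip 0 --plan '[{"dx": 0.3,"dy": 0,"dz": 0,"rx": 0,"ry": 0,"rz": 0},{"dx": 0.6,"dy": 0,"dz": 0,"rx": 0,"ry": 0,"rz": 0},{"dx": 0.9,"dy": 0,"dz": 0,"rx": 0,"ry": 0,"rz": 0},{"dx": 1.2,"dy": 0,"dz": 0,"rx": 0,"ry": 0,"rz": 0},{"dx": 1.5,"dy": 0,"dz": 0,"rx": 0,"ry": 0,"rz": 0},{"dx": 1.8,"dy": 0,"dz": 0,"rx": 0,"ry": 0,"rz": 0},{"dx": 2.1,"dy": 0,"dz": 0,"rx": 0,"ry": 0,"rz": 0},{"dx": 2.4,"dy": 0,"dz": 0,"rx": 0,"ry": 0,"rz": 0},{"dx": 2.7,"dy": 0,"dz": 0,"rx": 0,"ry": 0,"rz": 0},{"dx": 3,"dy": 0,"dz": 0,"rx": 0,"ry": 0,"rz": 0}]'

```text
t: 13.0
ee_pos: [0.6468, -0.0643, 0.0435]
tool_rot: [[0.989, 0.146, 0.0], [0.146, -0.989, -0.0], [0.0, 0.0, -1.0]]
contact_force: [-0.2, 0.7, -0.6]
gripper_width: -0.0001
grip_force: 0.4
```

Request:
apply_moves --grip 0 --plan '[{"dx": 0.3,"dy": 0,"dz": 0,"rx": 0,"ry": 0,"rz": 0},{"dx": 0.6,"dy": 0,"dz": 0,"rx": 0,"ry": 0,"rz": 0},{"dx": 0.9,"dy": 0,"dz": 0,"rx": 0,"ry": 0,"rz": 0},{"dx": 1.2,"dy": 0,"dz": 0,"rx": 0,"ry": 0,"rz": 0},{"dx": 1.5,"dy": 0,"dz": 0,"rx": 0,"ry": 0,"rz": 0},{"dx": 1.8,"dy": 0,"dz": 0,"rx": 0,"ry": 0,"rz": 0},{"dx": 2.1,"dy": 0,"dz": 0,"rx": 0,"ry": 0,"rz": 0},{"dx": 2.4,"dy": 0,"dz": 0,"rx": 0,"ry": 0,"rz": 0},{"dx": 2.6,"dy": 0,"dz": 0,"rx": 0,"ry": 0,"rz": 0},{"dx": 2.6,"dy": 0,"dz": 0,"rx": 0,"ry": 0,"rz": 0}]'

```text
t: 13.83
ee_pos: [0.6727, -0.0605, 0.0435]
tool_rot: [[0.989, 0.146, 0.0], [0.146, -0.989, -0.0], [0.0, 0.0, -1.0]]
contact_force: [-0.6, 0.7, -0.6]
gripper_width: 0.0001
grip_force: 0.2
```

```bash
python3 look.py l4
```

```text
13.8333 [ 0.6727 -0.0605  0.0435] frame xy mm [  78.3 -101.3] [-0.6  0.7 -0.6]
```

View pics/l4.png

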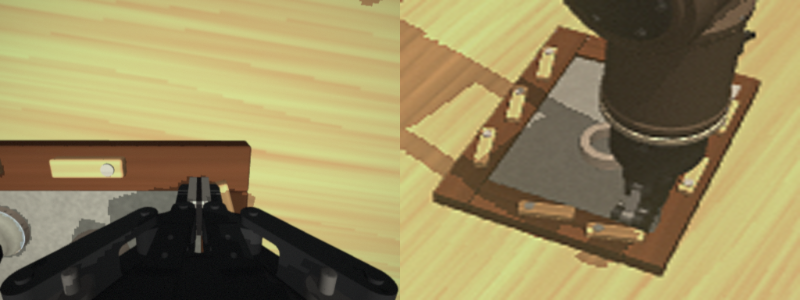

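All five buttons now lie along their rails. I'll ease off the last one sideways, lift, back away and check.

Request:
apply_moves --grip 0 --plan '[{"dx": 0,"dy": -0.2,"dz": 0,"rx": 0,"ry": 0,"rz": 0},{"dx": 0,"dy": -0.4,"dz": 0,"rx": 0,"ry": 0,"rz": 0},{"dx": 0,"dy": -0.4,"dz": -0.4,"rx": 0,"ry": 0,"rz": 0},{"dx": 0,"dy": -0.4,"dz": -1.5,"rx": 0,"ry": 0,"rz": 0},{"dx": 0,"dy": -0.4,"dz": -3.5,"rx": 0,"ry": 0,"rz": 0},{"dx": 0,"dy": -0.4,"dz": -6,"rx": 0,"ry": 0,"rz": 0},{"dx": 0,"dy": -0.4,"dz": -9,"rx": 0,"ry": 0,"rz": 0},{"dx": 0,"dy": -0.4,"dz": -12,"rx": 0,"ry": 0,"rz": 0},{"dx": 0,"dy": -0.4,"dz": -15,"rx": 0,"ry": 0,"rz": 0},{"dx": 0,"dy": -0.4,"dz": -17,"rx": 0,"ry": 0,"rz": 0}]'

```text
t: 14.77
ee_pos: [0.6723, -0.0567, 0.2178]
tool_rot: [[0.989, 0.146, 0.004], [0.146, -0.989, -0.0], [0.003, 0.001, -1.0]]
contact_force: [0.8, 0.4, -0.2]
gripper_width: -0.0005
grip_force: 0.0
```

Request:
apply_moves --grip 0 --plan '[{"dx": 0,"dy": 2,"dz": 0,"rx": 0,"ry": 0,"rz": 0},{"dx": -1,"dy": 5,"dz": 0,"rx": 0,"ry": 0,"rz": 0},{"dx": -2,"dy": 9,"dz": 0,"rx": 0,"ry": 0,"rz": 0},{"dx": -3,"dy": 12,"dz": 0,"rx": 0,"ry": 0,"rz": 0},{"dx": -4,"dy": 16,"dz": 0,"rx": 0,"ry": 0,"rz": 0},{"dx": -5,"dy": 19,"dz": 0,"rx": 0,"ry": 0,"rz": 0},{"dx": -6,"dy": 22,"dz": 0,"rx": 0,"ry": 0,"rz": 0},{"dx": -7,"dy": 25,"dz": 0,"rx": 0,"ry": 0,"rz": 0},{"dx": -8,"dy": 28,"dz": 0,"rx": 0,"ry": 0,"rz": 0},{"dx": -8,"dy": 30,"dz": 0,"rx": 0,"ry": 0,"rz": 0}]'

```text
t: 15.6
ee_pos: [0.6344, -0.3682, 0.2148]
tool_rot: [[0.99, 0.144, 0.0], [0.144, -0.99, -0.001], [0.0, 0.001, -1.0]]
contact_force: [0.4, -0.6, 0.1]
gripper_width: -0.0001
grip_force: 0.0
```

```bash
python3 - <<'E'
from rig import readout, viewer
from h import *
d=viewer.get_image("top"); a=d["img"][85:225,160:325]; b=np.load("top0.npz")["img"][85:225,160:325]
o=np.hstack([cv2.resize(x,(400,340),interpolation=cv2.INTER_CUBIC) for x in (b,a)])
cv2.imwrite("pics/end.png",o[:,:,::-1]); s=readout.state(); print(s["t"],s["ee_pos"])
E
```

```text
15.65 [ 0.6353893  -0.37094035  0.2147476 ]
```

View pics/end.png

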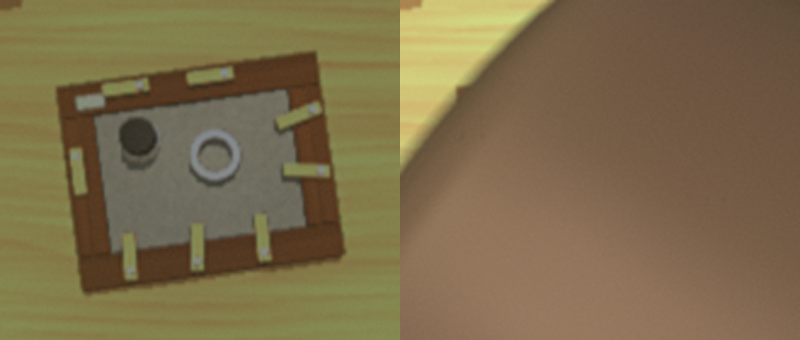

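The arm covers the top view here, so I'll check numerically from the scene view.

```bash
cat > chk.py <<'E'
from rig import viewer
from h import *
R=np.array([[np.cos(.145),-np.sin(.145)],[np.sin(.145),np.cos(.145)]]); t=np.array([.5806,.0284])
new=viewer.get_image("scene"); old=dict(np.load("scene0.npz"))
F=lambda x,y,z:np.r_[R@np.array([x,y])/1e3+t,z/1e3]
for nm,d in(("old",old),("new",new)):
    src=np.float32([proj(d,F(x,y,30))[0] for x,y in((-110,140),(-110,-140),(110,-140),(110,140))])
    H=cv2.getPerspectiveTransform(src,np.float32([[0,220],[280,220],[280,0],[0,0]]))  # u=140-y, v=110-x, 1px=1mm
    w=cv2.warpPerspective(d["img"],H,(280,220)); h=cv2.cvtColor(w,cv2.COLOR_RGB2HSV)
    m=((h[...,0]>18)&(h[...,0]<32)&(h[...,1]>60)&(h[...,2]>140)).astype(np.uint8)*255
    m[:, :3]=m[:, -3:]=0; m[:3]=m[-3:]=0
    print(nm)
    for c in cv2.findContours(m,cv2.RETR_EXTERNAL,cv2.CHAIN_APPROX_NONE)[0]:
        if cv2.contourArea(c)>150:
            x=110-c[:,0,1]; y=140-c[:,0,0]; print("  x %d..%d y %d..%d A %d"%(x.min(),x.max(),y.min(),y.max(),cv2.contourArea(c)))
box=np.s_[150:275,210:360]; df=np.abs(new["img"].astype(int)-old["img"]).max(2)
print("changed frac whole",(df>40).mean().round(3),"frame box",(df[box]>40).mean().round(3))
for n,(u,v) in dict(jar=(305,193),tape=(286,213),cup=(151,303),bottle=(208,341),brush=(150,259),paint=(356,140),driver=(265,125),cornerL=(268,168),cornerR=(230,232),cornerFR=(303,258),cornerFL=(334,188)).items(): print(n,(df[v-9:v+9,u-9:u+9]>40).mean().round(2))
E
python3 chk.py
```

```text
old
  x -106..-56 y -63..-47 A 545
  x -96..-55 y 3..21 A 484
  x -106..-55 y 75..93 A 547
  x -28..-6 y -136..-85 A 554
  x 29..50 y -124..-85 A 439
  x 89..102 y -50..0 A 491
  x 88..102 y 40..91 A 535
  x -106..107 y 118..137 A 1793
new
  x -106..-81 y -95..-45 A 529
  x -103..-81 y -25..25 A 511
  x -102..-81 y 46..95 A 510
  x -30..18 y -134..-108 A 573
  x 35..84 y -134..-110 A 568
  x 89..102 y -51..0 A 551
  x 88..102 y 39..91 A 574
  x -106..107 y 118..137 A 1925
changed frac whole 0.174 frame box 0.117
jar 0.0
tape 0.0
cup 0.13
bottle 0.0
brush 0.12
paint 0.0
driver 0.0
cornerL 0.04
cornerR 0.0
cornerFR 0.02
cornerFL 0.0
```

```bash
python3 -c "
from rig import job_done; print(job_done())"
```

```text
the job is handed in; nothing more can be done
None
```

I handed the job in: all five turn buttons were pushed over in order in one low pass, and measured in the scene view they sit 4–7 mm clear of the board's edge; the frame, jar and tape hadn't moved, and nothing else was touched.

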